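# Ratchet-clamp the sample bottle and stopper it

### The job

Clamp the open white bottle in the bench ratchet clamp by pumping its upright lever with full strokes to and fro: once the working strokes turn stiff because the bottle is pinched against the stop jaw, give one more full stroke so that it is held firmly, but do not go on until the pad's springs are squeezed solid. Work the clamp by its lever only, never by pushing the jaw pad. Then put the small rubber stopper, the one that fits, upright and fully home in the bottle's neck, let go, and leave the large stopper where it stands.

Things in the scene. Friction and masses are not known exactly. Their poses are not given: they have to be found in the camera images.
- clamp: Ratchet clamp on a grey deck, 96 x 268 x 10 mm, fixed. Origin on the bench; z up; y is the clamping direction. Along y (mm) the deck runs from -152 to 116: lever at -95, toothed rack, moving jaw, bottle at 55 to 68, steel vee stop jaw beyond it (locked; its setting differs by up to 6). Parts near the lever's foot are 53 mm high, jaws 65.
- lever (a joint): Angle (rad) of the upright steel lever, 0 = upright, stops at -0.18 and 0.18. Positive leans to the bottle (clamp +y) and is the working way, negative the idle return; it stays where it is left. A stroke works only from below -0.12 to above 0.13. Force at the grip: 1 N idle, 2 to 3 N working, 1.4 N more once the bottle is pinched, plus 0.46 N per mm the pad springs give.
- lever_grip (a point): Centre of the lever's black round cross bar, 16 mm thick, 64 mm long, level along the clamp's x axis, 131 mm from the hinge. A 10 mm stem runs down from its middle. Best taken from above, fingers on its -y and +y sides.
- jaw_pad: Black rubber pad of the moving jaw, 50 mm wide, 6 mm thick, 17 to 63 mm above the bench, on two springs of 18 mm travel ahead of the jaw block. They push with 6 N at first plus 2 N per mm. Firm = over 10 N on the bottle (springs in by over 2 mm); over 42 N (springs solid) is too much. Axes as the clamp; origin at the pad's back, at bench height.
- bottle: Open white plastic bottle, 60 mm in diameter, round shoulder from 74 to 90 mm, neck 35 mm outside and 26 mm bore, 122 mm tall; about 0.25 kg. Stands loose on the clamp's deck between pad and stop jaw. Origin at the centre of its underside, z up.
- bottle_mouth (a point): Centre of the bottle's mouth, level with the rim, 122 mm above the bottle's underside; the bore is 26 mm wide and 32 mm deep.
- stopper: Small grey rubber stopper, standing on the bench narrow end down, 46 mm tall: tapered plug 17 mm wide at the foot and 22.4 mm at 26 mm height, above it a round head 31 mm in diameter and 20 mm tall. Origin at the centre of its foot, z up; 30 g. Fully home its head rests on the bottle's rim.
- stopper_shoulder (a point): Centre of the small stopper, in the plane of the underside of its head, 26 mm above its foot.
- stopper_large: Large grey rubber stopper of the same form, too big for this neck: plug 35 to 42 mm, head 52 mm in diameter, 46 mm tall; stands on the bench, to be left alone. Origin at the centre of its foot.
- lever_hinge (a point): Hinge of the lever, 14 mm above the bench, at y = -95 mm of the clamp; its axis is the clamp's x axis. Each full stroke moves the jaw one tooth, 5 mm, towards +y, first pushing the loose bottle into the vee; a pawl keeps what is gained. The jaw starts 12 to 25 mm short of pinching the bottle.
Mind the look-alikes: they are no part of the job. What is shaped like the stopper but blue is not meant.

How it is judged (in metres and radians):
On the way, in this order (a step that is already met when the one before it is completed fails the run):
1. the lever is pushed through a working stroke (value of joint lever above 0.08 rad).
2. it is drawn back (value of joint lever below -0.08 rad).
3. and pushed through another working stroke (value of joint lever above 0.08 rad).
4. the pad holds the bottle firmly: more than 10 N (contact force between jaw_pad and bottle above 10 N), for 0.3 s.
5. the small stopper is home in the neck of the clamped bottle (contact force between jaw_pad and bottle above 10 N and horizontal distance between stopper_shoulder and bottle_mouth below 0.005 m and z of stopper_shoulder in the frame of bottle between 0.117 and 0.1255 m and angle between stopper's own z axis and vertical below 0.12 rad), for 0.2 s.
At the end, for the whole second after the job is handed in: The pad holds the bottle against the stop jaw with 10 to 42 N by itself; bottle upright within 0.08 rad; small stopper upright in its neck, head on the rim (3.5 mm in height, 5 mm off axis), at rest and released; large stopper within 30 mm of where it stood (all of step 5 and contact force between jaw_pad and bottle below 42 N and angle between bottle's own z axis and vertical below 0.08 rad and linear speed of stopper below 0.02 m/s and distance of stopper_large from where it was at the start of the episode below 0.03 m); the robot touches nothing.
It fails at once if the bottle is squeezed with more than 42 N (springs solid) (contact force between jaw_pad and bottle above 42 N).
It fails at once if the robot pushes the jaw pad itself (contact force between any of the fingers, the arm and jaw_pad above 2 N).
It fails at once if the bottle is tipped over (angle between bottle's own z axis and vertical above 0.4 rad).
It fails at once if the large stopper is moved (distance of stopper_large from where it was at the start of the episode above 0.03 m).
It also fails if it takes over 64 s, if anything falls off the work surface, if the arm or the gripper's body presses on something with over 40 N, if the wrist force passes 120 N, or if a joint passes its speed limit or range.

### The arm

A 6-joint arm with a two-finger parallel gripper is mounted at the origin on the work surface; the furniture and walls round the work are solid. World frame = base frame: x ahead of the robot, y to its left, z up, the work surface at z = 0. Lengths are in mm, angles in rad, forces in N, time in s.
With the tool pointing down it reaches from about 325 to 900 mm from the base axis. Payload 6.1 kg.
Tool frame: the origin (TCP) lies between the finger pads; the fingertips stand 8 mm ahead of it and the grasp point (between the pads) lies 11 mm behind it; z points along the fingers, y is the line along which they close (so a half turn about z gives the same grasp; the last joint's range is limited). The gripper opens to 87 mm and grips with 3 to 60 N. Pads are 19 mm wide; open, the fingers measure 117 mm over their backs; the gripper's body (75 mm by 190 mm) begins 51 mm behind the grasp point.
Start: joints at [-1.405, 0.22, 1.526, -0, 1.395, -0.126], TCP at [179.791, -598.574, 230.538] pointing down, gripper open.
Joint ranges: [-2.98, 2.98], [-0.91, 2.08], [0.09, 2.57], [-1.24, 4.39], [0.2, 2.65], [-2.68, 2.68]. Speed limits (rad/s): [2.57, 2.57, 3.01, 3.14, 3.14, 3.14].

### API

Orientations are given as a unit quaternion [x, y, z, w].
In Python, from cell import robot, snapshot, order gives the robot as it stands.
- The arm moves only by the shell command python3 -m handwheel 'ROWS' [OPENING]. ROWS is JSON, a list of rows, each an object of numbers: "dx", "dy", "dz": the shift along the tool's x, y, z in mm; "roll": the turn about the tool's z in rad. In form: [{"dx": .., "dy": .., "dz": .., "roll": ..}, ...]. A call has 1 to 8 rows; each row is the pose to reach, as a shift and turn from the pose commanded when the call began, along the tool's axes at that moment; what a row does not reach only later rows make up. A row lasts 1/8 s, in which the tool goes at most 62.5 mm and 10.7 degrees, less where a joint would pass 70% of its speed; a pose out of reach is approached as far as the arm can. A call with a gripper value outside its range is refused whole. OPENING is the opening, from 0 (shut) to 1 (fully open), set as the call begins (- or left out, the last holds). The fingers move at their own pace and stop on an object; the grip force is fixed at half the most. Time passes only in rows, so rows that repeat a pose let the fingers close. It gives the time, the measured TCP pose, the force, the opening and the grip force at its end, in the units of the state.
- robot.read_state(): the state, without advancing time (a new reading comes with each control period).
- snapshot(name): name is "scene" or "top"; returns a dict with "frame" (384x512x3 uint8, blue, green, red), "intrinsics" (3x3 intrinsics, pixels), "cam_to_world" (4x4, takes a point from camera to world coordinates). Camera axes: x right, y down, z forward; pixel columns grow to the right and rows downward; lengths in mm; the calibration is good to about 2 mm. A picture is of the moment at which its call begins. There is no depth.
- order.sign_off(): hands the job in; it is judged then, once.
The state is a dict: "time_s": time; "q": joint angles; "joint_vel": joint speeds; "joint_efforts": joint torques, N m; "tool_pos": TCP position; "orientation": TCP orientation; "force": force on the tool from outside, world axes, zero at the start; "moment": the same for the moment, N m; "grip_width": finger opening in mm; "gripper_force": force on a finger pad.
Only numpy, scipy, OpenCV 4.12 (cv2) and the standard library are available. Lean on these libraries where they do the work, as an engineer would, in place of code of your own. Each camera call takes 0.05 s, during which the arm holds its last target. There are 200 camera calls.

## Working session

There is one attempt and no reset: what is moved stays moved. The work goes in short steps, Python scripts to look and compute and a shell command to move; the robot and the scene stay as the last step left them, time stands still between calls to the robot, and variables do not carry over. Pictures are saved under pics/ and viewed, at most 10 in all, crops included, and the job is handed in when it is done.

```bash
ls; mkdir -p pics; python3 - <<'E'
from cell import robot, snapshot
import cv2,numpy as np
np.set_printoptions(precision=4,suppress=True)
for n in("scene","top"):
    s=snapshot(n);cv2.imwrite(f"pics/{n}0.png",s["frame"]);print(n,s["intrinsics"],s["cam_to_world"])
s=robot.read_state();print(s)
E
```

```text
pics
scene [[404.9154   0.     256.8049]
 [  0.     404.9154 187.2024]
 [  0.       0.       1.    ]] [[ -0.8075  -0.3922   0.4406 108.8155]
 [ -0.5899   0.5374  -0.6027 632.0303]
 [ -0.0004  -0.7466  -0.6653 713.9363]
 [  0.       0.       0.       1.    ]]
top [[364.3215   0.     254.1956]
 [  0.     364.3215 191.2966]
 [  0.       0.       1.    ]] [[ -0.0137  -0.9926   0.121  409.5584]
 [ -0.9992   0.0091  -0.0382 130.2216]
 [  0.0369  -0.1215  -0.9919 957.4591]
 [  0.       0.       0.       1.    ]]
{'time_s': 0.1, 'q': array([-1.4051,  0.2212,  1.5275,  0.    ,  1.3947, -0.1261]), 'joint_vel': array([ 0.0013, -0.0022, -0.0005, -0.0012, -0.0017,  0.0004]), 'joint_efforts': array([  0.0005, -49.5943, -38.8522,   0.0703,   0.0516,  -0.    ]), 'tool_pos': array([ 179.7138, -598.0292,  229.5332]), 'orientation': array([ 0.9894,  0.1454,  0.    , -0.0009]), 'force': array([-0.2087,  0.3638, -0.4599]), 'moment': array([-0.014 , -0.0002, -0.0129]), 'gripper_force': 0.0, 'grip_width': 86.80753001420979}
```

View pics/scene0.png

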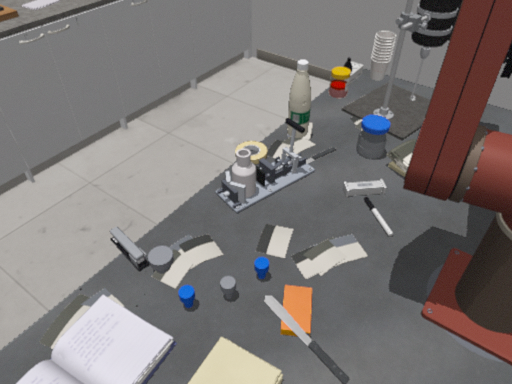

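View pics/top0.png

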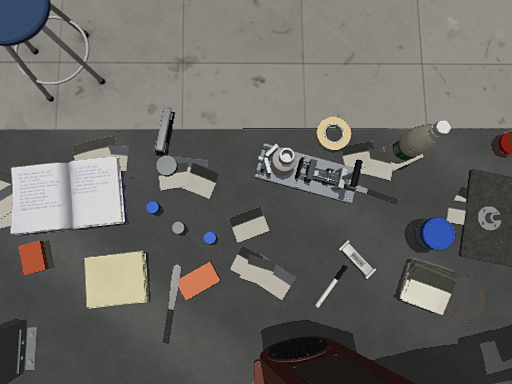

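The scene view shows the bottle in the clamp near (243,170), the lever bar near (296,125) and grey stoppers at (229,288) and (160,258). In the top view the bottle is at (285,157), the lever bar at (356,173), and the stoppers at (178,228) and (167,165).

Candidates for the small stopper, in the top view:
- small grey (178,228)
- large grey (167,165), excluded by size
- blue (153,208) and (210,238), excluded by colour

I choose the small grey one and will check it in a close crop.

```bash
python3 - <<'E'
import cv2,numpy as np
a=cv2.imread("pics/scene0.png");b=cv2.imread("pics/top0.png")
def c(i,x,y,w,h,k):return cv2.resize(i[y:y+h,x:x+w],None,fx=k,fy=k,interpolation=cv2.INTER_CUBIC)
o=np.zeros((600,800,3),np.uint8)
o[:300,:400]=c(b,250,135,133,75,3.0077)[:300,:400] if 0 else c(b,250,135,100,75,4)
t=c(b,350,145,50,75,4);o[:300,400:600]=t
o[:300,600:]=c(b,150,195,50,75,4)
o[300:,:560]=c(a,210,110,140,75,4)[:, :560]
o[300:,560:]=c(a,205,255,60,75,4)
cv2.imwrite("pics/crop.png",o)
E
```

```text
(no output)
```

View pics/crop.png

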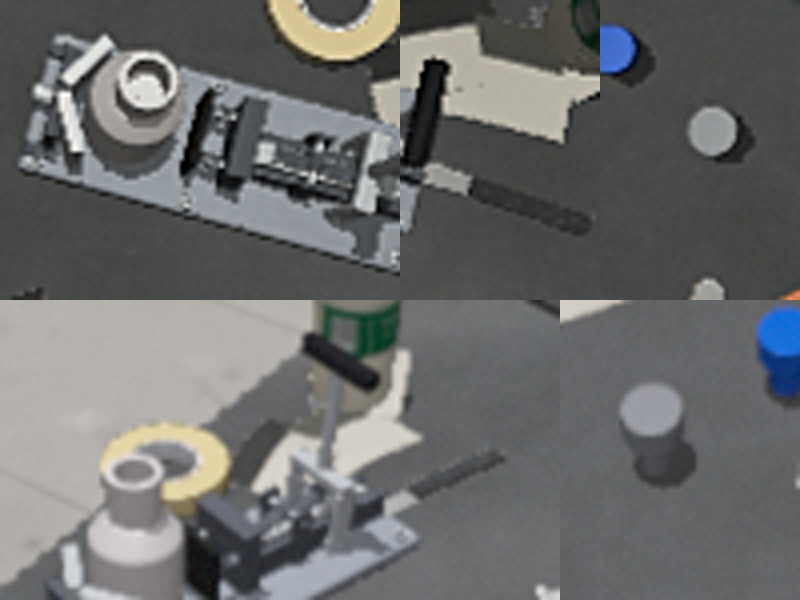

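The crops confirm the choice: the small grey stopper is at top (178,228) and scene (228,283). The lever bar is at top (356,173) and scene (295,125), and the bottle mouth at top (287,155) and scene (243,153). Next I refine these with masks and triangulate.

```bash
cat > h.py <<'E'
import cv2,numpy as np
from cell import robot,snapshot
np.set_printoptions(precision=2,suppress=True)
def ray(s,p):
    K,T=s["intrinsics"],np.array(s["cam_to_world"]);d=T[:3,:3]@np.linalg.solve(K,[p[0],p[1],1]);return T[:3,3],d/np.linalg.norm(d)
def tri(s,p,t,q):
    A=[];b=[];R=[ray(s,p),ray(t,q)]
    for o,d in R:
        P=np.eye(3)-np.outer(d,d);A.append(P);b.append(P@o)
    x=np.linalg.solve(sum(A),sum(b));return x,[np.linalg.norm(P@x-c) for P,c in zip(A,b)]
def plane(s,p,z):
    o,d=ray(s,p);return o+d*(z-o[2])/d[2]
def proj(s,X):
    T=np.array(s["cam_to_world"]);c=T[:3,:3].T@(np.array(X)-T[:3,3]);u=s["intrinsics"]@c;return u[:2]/u[2]
def blob(s,box,f,seed=None):
    x,y,w,h=box;im=s["frame"][y:y+h,x:x+w].astype(int);m=f(im).astype(np.uint8)
    n,l,st,ce=cv2.connectedComponentsWithStats(m,connectivity=4)
    i=1+np.argmax(st[1:,4]) if seed is None else l[seed[1]-y,seed[0]-x]
    pts=np.argwhere(l==i)[:,::-1]+[x,y]
    return cv2.minAreaRect(pts.astype(np.float32)),pts.mean(0),len(pts)
E
python3 - <<'E'
from h import *
s=snapshot("scene");t=snapshot("top")
dark=lambda im:im.max(2)<38
a=blob(s,(280,112,32,26),dark);b=blob(t,(345,155,20,40),dark);print(a,b);print("bar",tri(s,a[1],t,b[1]))
print("bar ends", tri(s,(287.,120.5),t,(358.3,160.5)),tri(s,(303.7,130),t,(353.2,187)))
print("head",tri(s,(228.2,282.5),t,(178.1,227.7)))
print("mouth",tri(s,(243,153),t,(286.8,154.8)))
# gray values around stopper
print(t["frame"][228,168:190].max(1),s["frame"][283,215:245].max(1))
f=lambda im:(im.max(2)>88)
for S,box in((t,(165,215,26,26)),):print(blob(S,box,f))
f=lambda im:(im.max(2)>95)
print(blob(s,(215,268,30,30),f))
# deck corners on plane z=10
c=[plane(t,((X+.5)/4+249.5,(Y+.5)/4+134.5),10) for X,Y in((62,35),(22,165))];print(c)
for z in (145,):print("barends at z", plane(t,(358.3,160.5),z),plane(t,(353.2,187),z))
E
```

```text
(((294.69268798828125, 126.14220428466797), (19.234907150268555, 2.8445990085601807), 28.300758361816406), array([294.45, 126.18]), 38) (((355.9425964355469, 172.8688507080078), (6.470361232757568, 26.912120819091797), 13.240520477294922), array([355.79, 172.9 ]), 162)
bar (array([ 550.12, -135.88,  139.15]), [np.float64(0.2050343874275861), np.float64(0.2050343874274552)])
bar ends (array([ 577.93, -142.31,  142.56]), [np.float64(0.37317611460701855), np.float64(0.3731761146069806)]) (array([ 516.77, -126.05,  145.88]), [np.float64(0.4780544928574974), np.float64(0.4780544928576621)])
head (array([432.06, 285.24,  42.93]), [np.float64(0.18470591540421158), np.float64(0.184705915404214)])
mouth (array([596.  ,  21.19, 128.25]), [np.float64(0.30811780624710106), np.float64(0.3081178062471094)])
[ 75  75  69  85 134 155 149 152 152 155 156 155 155 156 163 147  36  30
  41  52  78  77] [105 105 107 100 109 145 164 164 165 164 163 162 163 160 162 161 162 164
 165 155 116  95 107 104 102 104 101 103 105  99]
(((177.5, 227.0), (12.0, 11.0), 90.0), array([177.55, 227.26]), 121)
(((229.5, 282.5), (29.0, 29.0), 90.0), array([229.35, 280.22]), 729)
[array([653.69,  62.75,  10.  ]), array([566.1 ,  90.68,  10.  ])]
barends at z [ 577.74 -141.3   145.  ] [ 516.47 -126.57  145.  ]
```

```bash
python3 - <<'E'
from h import *
s=snapshot("scene");t=snapshot("top")
print("greencap",tri(s,(302,66),t,(442,127)), "greenbase",plane(t,(403,157),0),plane(s,(299,135),0))
print("jar top",tri(s,(376,124),t,(438,234)))
print("rodbase",plane(t,(489,217),10),plane(s,(385,112),10),"clamp boss",plane(s,(410,20),250))
print("box",plane(t,(425,285),40))
# deck long edges in top: bluish grey bright vs bench
im=t["frame"].astype(int)
def edge(cols,rows,z):
    P=[]
    for c in cols:
        g=cv2.GaussianBlur(t["frame"],(3,3),0)[rows[0]:rows[1],c].astype(int).sum(1);d=np.abs(np.diff(g));r=rows[0]+np.argmax(d)+.5;P.append(plane(t,(c,r),z)[:2])
    P=np.array(P,np.float32);l=cv2.fitLine(P,cv2.DIST_HUBER,0,.01,.01).ravel();n=np.array([-l[1],l[0]]);return l,(P-l[2:])@n
for c,r in((range(262,345,3),None),):
    rows=lambda c:int(176+(c-256)*.278)
    P=[]
    for cc in range(264,346,3):
        g=t["frame"][rows(cc)-7:rows(cc)+8,cc].astype(int).sum(1);d=-np.diff(g);P.append(plane(t,(cc,rows(cc)-7+np.argmax(d)+.5),5)[:2])
    P=np.array(P,np.float32);l=cv2.fitLine(P,cv2.DIST_HUBER,0,.01,.01).ravel();print(l,np.degrees(np.arctan2(l[0],l[1])),(P-l[2:])@np.array([-l[1],l[0]]))
E
```

```text
greencap (array([ 635.06, -301.68,  216.58]), [np.float64(0.41156682843767595), np.float64(0.4115668284377063)]) greenbase [ 616.72 -313.32    0.  ] [ 619.4  -288.05    0.  ]
jar top (array([ 408.07, -344.32,   91.17]), [np.float64(0.5144819957616119), np.float64(0.514481995761656)])
rodbase [ 450.48 -530.95   10.  ] [ 453.29 -556.25   10.  ] clamp boss [ 494.63 -728.86  250.  ]
box [ 281.25 -329.81   40.  ]
[  0.28   0.96 526.   -45.65] 15.992618 [  1.24  -0.9  -21.21   0.02   0.47   0.93  -1.21  -0.75  -0.29   0.16
   0.62   1.07  -1.06  -0.6   -0.15   0.31   0.77   1.22  -0.91  -0.46
   0.     0.46   0.91  -1.22  -0.76  -0.31   0.15   0.6 ]
```

```bash
python3 -m handwheel '[{"dy":-60},{"dy":-120},{"dy":-180},{"dy":-230},{"dx":55,"dy":-242,"roll":0.1},{"dx":110,"dy":-254,"roll":0.2},{"dx":165,"dy":-266,"roll":0.3},{"dx":220,"dy":-278,"roll":0.4}]' 1
cat >> h.py <<'E'
from scipy.spatial.transform import Rotation as R
def to(p,q=None):
    s=robot.read_state();M=R.from_quat(s["orientation"]).as_matrix();print("pos",s["tool_pos"],"d tool",M.T@(np.array(p)-s["tool_pos"]),"yaw x",np.degrees(np.arctan2(M[1,0],M[0,0])),"q",s["q"],"F",s["force"],"t",s["time_s"])
E
python3 -c "
from h import *
to([547.5,-134.3,230])"
```

```text
pos [ 179.74 -598.38  230.15] d tool [ 485.71 -338.69    0.4 ] yaw x 16.717126770519805 q [-1.41  0.22  1.53 -0.    1.39 -0.13] F [ 0.56  0.78 -0.31] t 0.3schema error: expected keys dx, dy, dz, roll
```

```bash
python3 -m handwheel '[{"dx":0,"dy":-60,"dz":0,"roll":0},{"dx":0,"dy":-120,"dz":0,"roll":0},{"dx":0,"dy":-180,"dz":0,"roll":0},{"dx":0,"dy":-230,"dz":0,"roll":0},{"dx":55,"dy":-242,"dz":0,"roll":0.1},{"dx":110,"dy":-254,"dz":0,"roll":0.2},{"dx":165,"dy":-266,"dz":0,"roll":0.3},{"dx":220,"dy":-278,"dz":0,"roll":0.4}]' 1
python3 -c "
from h import *
to([547.5,-134.3,230])"
```

```text
time_s: 1.3
tool_pos: [312.0, -268.1, 231.0]
orientation: [0.998, -0.056, 0.001, 0.001]
force: [0.0, -0.9, -0.1]
grip_width: 87.2
gripper_force: 0.0
pos [ 311.95 -268.1   231.04] d tool [ 219.14 -159.26    1.07] yaw x -6.410042237965656 q [-0.9  -0.32  2.05 -0.    1.41  0.78] F [ 0.04 -0.87 -0.12] t 1.3
```

```bash
python3 -m handwheel '[{"dx":55,"dy":-40,"dz":0,"roll":0.05},{"dx":110,"dy":-80,"dz":0,"roll":0.1},{"dx":165,"dy":-120,"dz":0,"roll":0.15},{"dx":219,"dy":-159,"dz":0,"roll":0.171},{"dx":219,"dy":-159,"dz":0,"roll":0.171},{"dx":219,"dy":-159,"dz":0,"roll":0.171}]' 1
python3 -c "
from h import *
to([547.5,-134.3,136])
t=snapshot('top');s=snapshot('scene');cv2.imwrite('pics/a.png',np.hstack([cv2.resize(t['frame'][120:220,290:390],(400,400)),cv2.resize(s['frame'][60:160,240:340],(400,400))]))"
```

```text
time_s: 2.05
tool_pos: [545.6, -134.0, 230.1]
orientation: [0.99, -0.138, -0.001, 0.0]
force: [0.2, -0.4, 0.0]
grip_width: 86.8
gripper_force: 0.0
pos [ 545.6  -134.04  230.06] d tool [ 2.01 -0.29 94.05] yaw x -15.866803348810224 q [-0.38  0.07  1.69 -0.    1.38  1.47] F [ 0.18 -0.4   0.03] t 2.05
```

View pics/a.png

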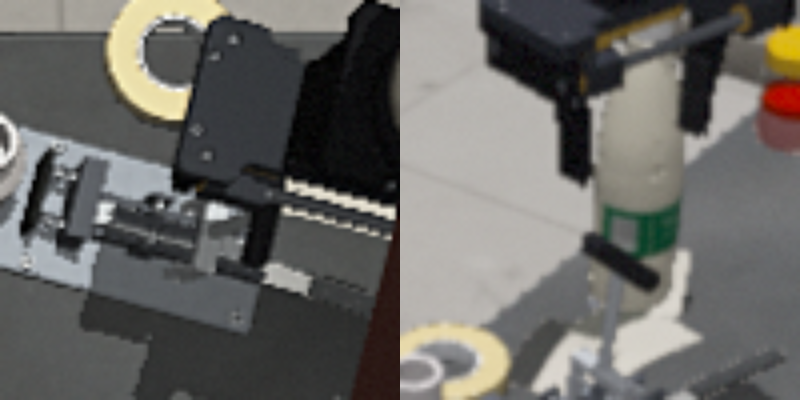

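The gripper is above the bar, with fingers at scene-crop (573,150) and (695,100) either side of it, and nothing is in the way. I descend and grip.

```bash
python3 -m handwheel '[{"dx":2,"dy":0,"dz":30,"roll":0},{"dx":2,"dy":0,"dz":60,"roll":0},{"dx":2,"dy":0,"dz":85,"roll":0},{"dx":2,"dy":0,"dz":94,"roll":0},{"dx":2,"dy":0,"dz":94,"roll":0}]' 1
python3 -m handwheel '[{"dx":0,"dy":0,"dz":0,"roll":0},{"dx":0,"dy":0,"dz":0,"roll":0},{"dx":0,"dy":0,"dz":0,"roll":0},{"dx":0,"dy":0,"dz":0,"roll":0},{"dx":0,"dy":0,"dz":0,"roll":0}]' 0.1
python3 -c "
from h import *
to([547.5,-134.3,136])"
```

```text
time_s: 2.78
tool_pos: [546.5, -135.9, 136.6]
orientation: [0.99, -0.14, -0.0, 0.0]
force: [0.2, 0.0, 0.9]
grip_width: 87.0
gripper_force: 0.0
time_s: 3.4
tool_pos: [547.4, -135.1, 136.6]
orientation: [0.99, -0.139, 0.0, -0.0]
force: [-0.1, 0.4, 0.5]
grip_width: 44.8
gripper_force: 0.0
pos [ 547.36 -135.11  136.56] d tool [-0.09 -0.81  0.56] yaw x -15.988478980543455 q [-0.38  0.16  1.78  0.    1.2   1.47] F [-0.09  0.44  0.53] t 3.4
```

```bash
python3 -m handwheel '[{"dx":0,"dy":0,"dz":0,"roll":0},{"dx":0,"dy":0,"dz":0,"roll":0},{"dx":0,"dy":0,"dz":0,"roll":0},{"dx":0,"dy":0,"dz":0,"roll":0},{"dx":0,"dy":0,"dz":0,"roll":0}]' 0.1
python3 -c "
from h import *
to([547.5,-134.3,136])"
```

```text
time_s: 4.03
tool_pos: [547.3, -135.1, 136.5]
orientation: [0.99, -0.139, -0.0, -0.0]
force: [0.3, 0.2, 0.1]
grip_width: 15.3
gripper_force: 30.0
pos [ 547.33 -135.09  136.47] d tool [-0.06 -0.81  0.47] yaw x -15.996174934908984 q [-0.38  0.16  1.78  0.    1.2   1.47] F [0.34 0.24 0.05] t 4.025
```

```bash
python3 -m handwheel '[{"dx":0,"dy":3,"dz":0,"roll":0},{"dx":0,"dy":6,"dz":0.5,"roll":0},{"dx":0,"dy":9,"dz":1,"roll":0},{"dx":0,"dy":11,"dz":1,"roll":0}]' - | grep -E "pos|force"
python3 -m handwheel '[{"dx":0,"dy":1,"dz":0,"roll":0},{"dx":0,"dy":2,"dz":0.5,"roll":0}]' - | grep -E "pos|force"
python3 -m handwheel '[{"dx":0,"dy":1,"dz":0,"roll":0},{"dx":0,"dy":2,"dz":0.5,"roll":0}]' - | grep -E "pos|force"
```

```text
tool_pos: [544.8, -143.7, 135.5]
force: [5.0, 14.0, -1.2]
gripper_force: 30.0
tool_pos: [544.8, -143.8, 135.4]
force: [4.4, 18.7, 3.2]
gripper_force: 30.0
tool_pos: [544.8, -144.0, 135.4]
force: [5.6, 25.3, 6.0]
gripper_force: 30.0
```

```bash
python3 -m handwheel '[{"dx":0,"dy":-8,"dz":0,"roll":0},{"dx":0,"dy":-15,"dz":-0.8,"roll":0},{"dx":0,"dy":-22,"dz":-1.6,"roll":0},{"dx":0,"dy":-29,"dz":-2,"roll":0},{"dx":0,"dy":-36,"dz":-1.8,"roll":0},{"dx":0,"dy":-43,"dz":-1.1,"roll":0}]' - | grep -E "pos|force"
python3 -m handwheel '[{"dx":0,"dy":-5,"dz":0.6,"roll":0},{"dx":0,"dy":-7.5,"dz":1.0,"roll":0},{"dx":0,"dy":-7.5,"dz":1.0,"roll":0}]' - | grep -E "time|pos|force"
```

```text
tool_pos: [555.3, -108.3, 135.7]
force: [-1.4, -4.3, 3.2]
gripper_force: 30.0
time_s: 6.15
tool_pos: [557.6, -100.7, 134.7]
force: [0.6, -1.7, 3.4]
gripper_force: 30.0
```

```bash
python3 -m handwheel '[{"dx":0,"dy":8,"dz":-0.8,"roll":0},{"dx":0,"dy":16,"dz":-1.4,"roll":0},{"dx":0,"dy":24,"dz":-1.5,"roll":0},{"dx":0,"dy":32,"dz":-1.2,"roll":0},{"dx":0,"dy":39,"dz":-0.5,"roll":0},{"dx":0,"dy":42.5,"dz":0,"roll":0},{"dx":0,"dy":42.5,"dz":0,"roll":0}]' - | grep -E "pos|force"
python3 -m handwheel '[{"dx":0,"dy":-7,"dz":-0.8,"roll":0},{"dx":0,"dy":-14,"dz":-1.4,"roll":0},{"dx":0,"dy":-21,"dz":-1.6,"roll":0},{"dx":0,"dy":-28,"dz":-1.5,"roll":0},{"dx":0,"dy":-35,"dz":-0.9,"roll":0}]' - | grep -E "pos|force"
python3 -m handwheel '[{"dx":0,"dy":-5,"dz":0.6,"roll":0},{"dx":0,"dy":-7.5,"dz":0.9,"roll":0},{"dx":0,"dy":-7.5,"dz":0.9,"roll":0}]' - | grep -E "time|pos|force"
python3 -c "
from h import *
t=snapshot('top');s=snapshot('scene');cv2.imwrite('pics/b.png',np.hstack([cv2.resize(t['frame'][130:200,250:350],(500,350),interpolation=2),cv2.resize(s['frame'][130:220,210:300],(300,350),interpolation=2)]))"
```

```text
tool_pos: [545.0, -142.5, 134.4]
force: [0.8, 0.2, 1.8]
gripper_force: 30.1
tool_pos: [555.2, -108.0, 135.6]
force: [-2.0, -3.8, 3.2]
gripper_force: 30.0
time_s: 8.02
tool_pos: [557.4, -100.6, 134.7]
force: [0.3, -1.2, 3.0]
gripper_force: 30.0
```

View pics/b.png

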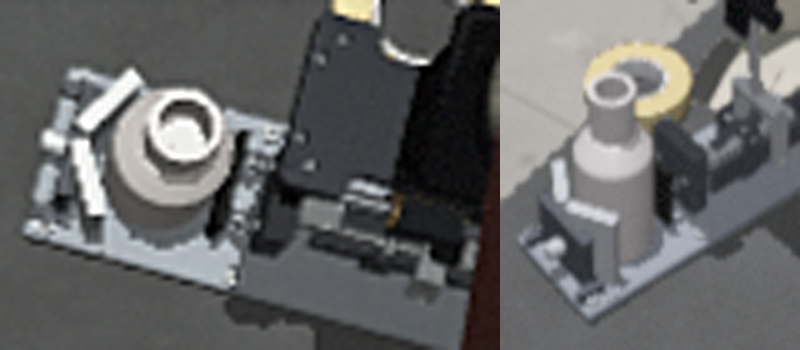

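The jaw has advanced. The pad (top crop at x≈225) is now close to the bottle, which is near the vee. I go on stroke by stroke.

```bash
python3 -m handwheel '[{"dx":0,"dy":8,"dz":-0.8,"roll":0},{"dx":0,"dy":16,"dz":-1.4,"roll":0},{"dx":0,"dy":24,"dz":-1.5,"roll":0},{"dx":0,"dy":32,"dz":-1.2,"roll":0},{"dx":0,"dy":39,"dz":-0.5,"roll":0},{"dx":0,"dy":42.5,"dz":0,"roll":0},{"dx":0,"dy":42.5,"dz":0,"roll":0}]' - | grep -E "pos|force:"
python3 -m handwheel '[{"dx":0,"dy":-7,"dz":-0.8,"roll":0},{"dx":0,"dy":-14,"dz":-1.4,"roll":0},{"dx":0,"dy":-21,"dz":-1.6,"roll":0},{"dx":0,"dy":-28,"dz":-1.5,"roll":0},{"dx":0,"dy":-35,"dz":-0.9,"roll":0}]' - | grep -E "pos|force:"
python3 -m handwheel '[{"dx":0,"dy":-5,"dz":0.6,"roll":0},{"dx":0,"dy":-7.5,"dz":0.9,"roll":0},{"dx":0,"dy":-7.5,"dz":0.9,"roll":0}]' - | grep -E "time|pos|force:"
python3 -c "
from h import *
t=snapshot('top');s=snapshot('scene');cv2.imwrite('pics/c.png',np.hstack([cv2.resize(t['frame'][130:200,250:350],(500,350),interpolation=2),cv2.resize(s['frame'][130:220,210:300],(300,350),interpolation=2)]))"
```

```text
tool_pos: [544.9, -142.4, 134.3]
force: [0.0, 0.2, 1.8]
gripper_force: 30.1
tool_pos: [555.2, -108.1, 135.7]
force: [-2.5, -3.3, 6.5]
gripper_force: 30.0
time_s: 10.0
tool_pos: [557.5, -100.7, 134.8]
force: [-1.6, -2.9, 3.5]
gripper_force: 30.0
```

```bash
python3 -m handwheel '[{"dx":0,"dy":8,"dz":-0.8,"roll":0},{"dx":0,"dy":16,"dz":-1.4,"roll":0},{"dx":0,"dy":24,"dz":-1.5,"roll":0},{"dx":0,"dy":32,"dz":-1.2,"roll":0},{"dx":0,"dy":39,"dz":-0.5,"roll":0},{"dx":0,"dy":42.5,"dz":0,"roll":0},{"dx":0,"dy":42.5,"dz":0,"roll":0}]' - | grep -E "pos|force:"
python3 -m handwheel '[{"dx":0,"dy":-7,"dz":-0.8,"roll":0},{"dx":0,"dy":-14,"dz":-1.4,"roll":0},{"dx":0,"dy":-21,"dz":-1.6,"roll":0}]' - | grep -E "pos|force:"
python3 -m handwheel '[{"dx":0,"dy":-7,"dz":0.1,"roll":0},{"dx":0,"dy":-14,"dz":0.7,"roll":0}]' - | grep -E "pos|force:"
python3 -m handwheel '[{"dx":0,"dy":-5,"dz":0.6,"roll":0},{"dx":0,"dy":-7.5,"dz":0.9,"roll":0},{"dx":0,"dy":-7.5,"dz":0.9,"roll":0}]' - | grep -E "time|pos|force:"
python3 -c "
from h import *
c=cv2.imread('pics/c.png')
t=snapshot('top');s=snapshot('scene');cv2.imwrite('pics/d.png',np.vstack([cv2.resize(c,(640,280)),cv2.resize(np.hstack([cv2.resize(t['frame'][130:200,250:350],(500,350),interpolation=2),cv2.resize(s['frame'][130:220,210:300],(300,350),interpolation=2)]),(640,280))]))"
```

```text
tool_pos: [545.0, -142.4, 134.4]
force: [0.2, 1.0, 1.6]
gripper_force: 30.1
tool_pos: [551.2, -121.7, 136.2]
force: [-2.9, -4.1, 4.3]
gripper_force: 30.0
tool_pos: [555.2, -108.3, 135.8]
force: [-2.0, -4.5, 6.6]
gripper_force: 30.0
time_s: 11.98
tool_pos: [557.4, -101.1, 135.1]
force: [-2.4, -4.6, 5.0]
gripper_force: 30.0
```

View pics/d.png

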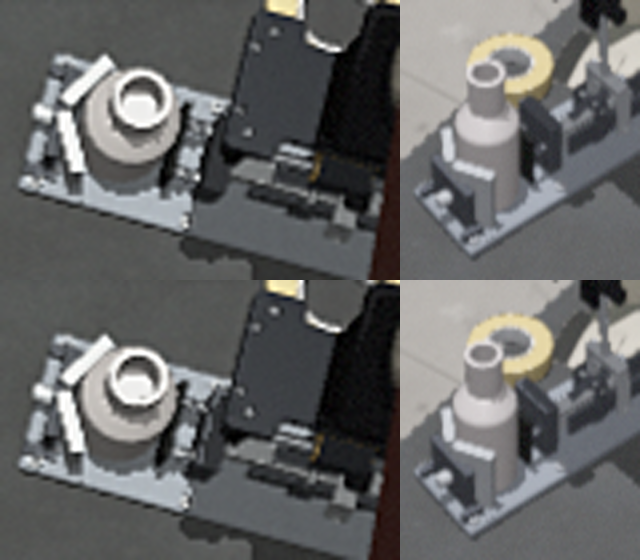

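```bash
python3 -m handwheel '[{"dx":0,"dy":8,"dz":-0.8,"roll":0},{"dx":0,"dy":16,"dz":-1.4,"roll":0},{"dx":0,"dy":24,"dz":-1.5,"roll":0},{"dx":0,"dy":32,"dz":-1.2,"roll":0},{"dx":0,"dy":39,"dz":-0.5,"roll":0},{"dx":0,"dy":42.5,"dz":0,"roll":0},{"dx":0,"dy":42.5,"dz":0,"roll":0}]' - | grep -E "pos|force:"
python3 -m handwheel '[{"dx":0,"dy":-7,"dz":-0.8,"roll":0},{"dx":0,"dy":-14,"dz":-1.4,"roll":0},{"dx":0,"dy":-21,"dz":-1.6,"roll":0}]' - | grep -E "pos|force:"
python3 -m handwheel '[{"dx":0,"dy":-7,"dz":0.1,"roll":0},{"dx":0,"dy":-14,"dz":0.7,"roll":0}]' - | grep -E "pos|force:"
python3 -m handwheel '[{"dx":0,"dy":-5,"dz":0.6,"roll":0},{"dx":0,"dy":-7.5,"dz":0.9,"roll":0},{"dx":0,"dy":-7.5,"dz":0.9,"roll":0}]' - | grep -E "time|pos|force:"
python3 -c "
from h import *
t=snapshot('top');s=snapshot('scene');cv2.imwrite('pics/e.png',np.hstack([cv2.resize(t['frame'][130:200,250:350],(500,350),interpolation=2),cv2.resize(s['frame'][130:220,210:300],(300,350),interpolation=2)]))
d=cv2.imread('pics/d.png')[280:];d=cv2.resize(d,(800,350))
P=[cv2.imread('pics/b.png'),cv2.imread('pics/c.png'),d,cv2.imread('pics/e.png')]
g=[cv2.cvtColor(p,6) for p in P]
T=g[0][85:165,140:230]
for q in g:
    r=cv2.matchTemplate(q[60:220,90:290],T,cv2.TM_CCOEFF_NORMED);_,v,_,l=cv2.minMaxLoc(r);print('rim shift px(full)',(l[0]+90-140)/5,(l[1]+60-85)/5,v)
cv2.imwrite('pics/f.png',np.vstack([np.hstack([cv2.resize(P[i][60:260,60:320],(400,300)) for i in (a,a+1)]) for a in (0,2)]))
"
```

```text
tool_pos: [545.1, -142.4, 134.4]
force: [0.3, 1.5, 2.6]
gripper_force: 30.1
tool_pos: [550.8, -122.9, 136.9]
force: [-4.0, -5.9, 8.7]
gripper_force: 30.0
tool_pos: [555.0, -109.7, 136.4]
force: [-5.1, -6.8, 9.2]
gripper_force: 30.0
time_s: 13.95
tool_pos: [557.2, -102.4, 135.5]
force: [-3.2, -5.9, 6.0]
gripper_force: 30.0
rim shift px(full) 0.0 0.0 0.9999994039535522
rim shift px(full) -1.4 -0.4 0.9479398727416992
rim shift px(full) -2.4 -0.8 0.9459431171417236
rim shift px(full) -2.4 -0.8 0.943393349647522
```

View pics/f.png

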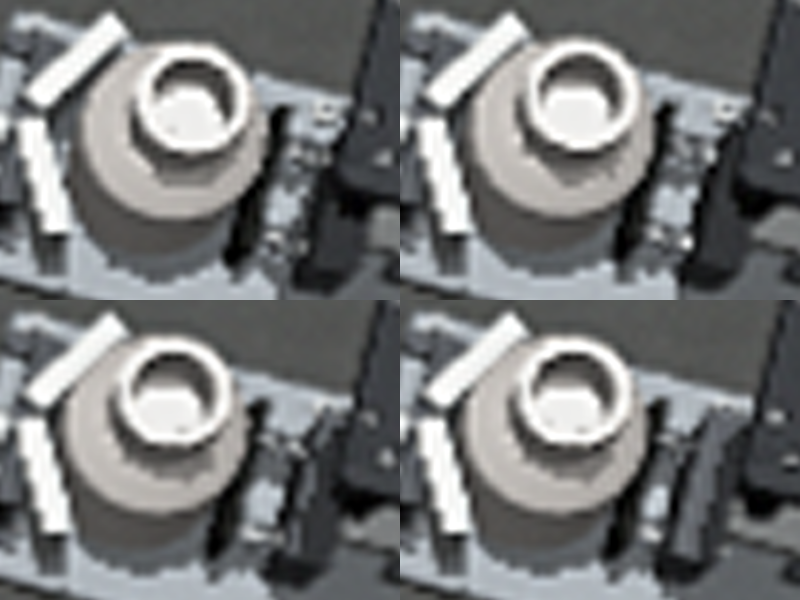

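Across the four crops (strokes 2 to 5), the bottle moved up to stroke 4, where the springs began to close. In stroke 5 it did not move: the springs shortened by about one tooth and the lever force rose by about 2–3 N. That was the one extra stroke, so I estimate about 20 N on the bottle. I release the lever and measure.

```bash
python3 -m handwheel '[{"dx":0,"dy":0,"dz":0,"roll":0},{"dx":0,"dy":0,"dz":0,"roll":0},{"dx":0,"dy":0,"dz":0,"roll":0},{"dx":0,"dy":0,"dz":0,"roll":0},{"dx":0,"dy":0,"dz":-30,"roll":0},{"dx":0,"dy":0,"dz":-70,"roll":0},{"dx":0,"dy":0,"dz":-110,"roll":0}]' 0.7
python3 -c "
from h import *
to([432,285,230])"
```

```text
time_s: 14.92
tool_pos: [556.7, -100.4, 245.0]
orientation: [0.99, -0.139, -0.001, -0.001]
force: [-0.0, -1.0, 0.9]
grip_width: 61.1
gripper_force: 0.0
pos [ 556.68 -100.35  245.05] d tool [-225.91 -336.13   15.68] yaw x -15.978091777995921 q [-0.32  0.07  1.67  0.    1.41  1.53] F [-0.03 -0.95  0.91] t 14.925
```

```bash
python3 -m handwheel '[{"dx":-35,"dy":-50,"dz":0,"roll":-0.1},{"dx":-70,"dy":-100,"dz":0,"roll":-0.2},{"dx":-100,"dy":-150,"dz":0,"roll":-0.3},{"dx":-130,"dy":-200,"dz":0,"roll":-0.4},{"dx":-165,"dy":-250,"dz":0,"roll":-0.5},{"dx":-200,"dy":-300,"dz":0,"roll":-0.6},{"dx":-226,"dy":-336,"dz":0,"roll":-0.6},{"dx":-226,"dy":-336,"dz":0,"roll":-0.6}]' 0.7
python3 - <<'E'
from h import *
t=snapshot('top');s=snapshot('scene')
cv2.imwrite('pics/g.png',np.vstack([cv2.resize(t['frame'][130:200,250:350],(800,560),interpolation=2)]))
# mouth: bright rim+inside blob top
i=cv2.imread('pics/top0.png');S=dict(t);S['frame']=i
print('head top',blob(S,(165,212,26,30),lambda m:m.max(2)>120))
b=lambda m:(m[...,0]>150)&(m[...,2]<100)
for c in((140,196,26,26),(198,226,26,26)):
    p=blob(S,c,b)[1];print('blue',p,plane(t,p,46))
to([432,285,95])
E
```

```text
time_s: 15.92
tool_pos: [430.6, 287.0, 244.2]
orientation: [0.987, 0.162, -0.001, -0.0]
force: [-0.1, -0.6, 0.2]
grip_width: 60.7
gripper_force: 0.0
head top (((177.75, 227.25001525878906), (11.31370735168457, 10.60660171508789), 45.0), array([177.71, 227.25]), 110)
blue [152.08 206.89] [484.11 349.36  46.  ]
blue [209.45 237.38] [407.   207.36  46.  ]
pos [431.94 284.45 244.21] d tool [  0.37  -0.54 149.21] yaw x 18.475091554574355 q [ 0.43 -0.05  1.79 -0.    1.4   1.68] F [-0.75  0.    1.38] t 16.025
```

View pics/g.png

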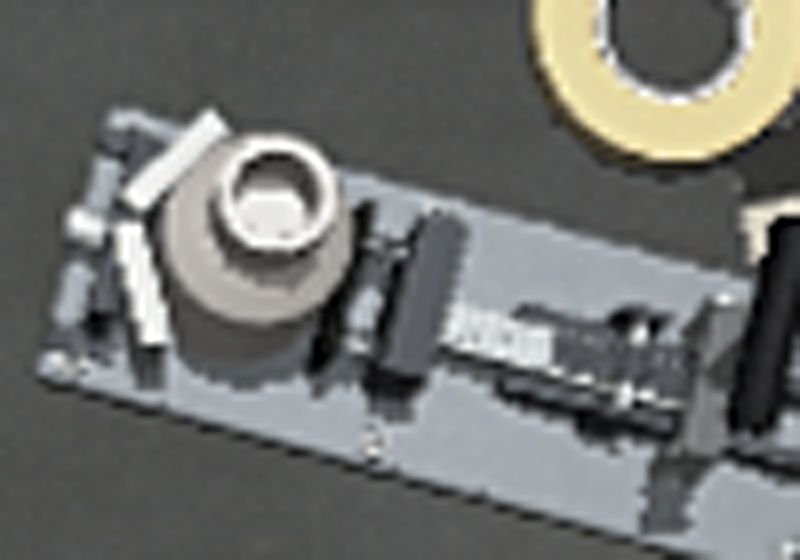

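The bottle is seated against the vee, with rim centre near (277,195) in the crop, full-frame (284.2,153.9). I measure the spring compression and the mouth.

```bash
python3 - <<'E'
from h import *
t=snapshot('top');s=snapshot('scene')
k=8;up=lambda i:cv2.resize(i,None,fx=k,fy=k,interpolation=cv2.INTER_CUBIC)
a=up(cv2.imread('pics/top0.png')[120:220,240:370]);b=up(t['frame'][120:220,240:370])
for n,(x,y,w,h) in dict(pad=(295,155,9,26),block=(306,157,11,28),bottle=(272,158,24,18)).items():
    X,Y=(x-240)*k,(y-120)*k;T=a[Y:Y+h*k,X:X+w*k]
    r=cv2.matchTemplate(b[Y-24:Y+h*k+24,X-130:X+w*k+40],T,cv2.TM_CCOEFF_NORMED);_,v,_,l=cv2.minMaxLoc(r)
    d=np.array([l[0]-130,l[1]-24])/k
    p0=plane(t,(x+w/2,y+h/2),62);p1=plane(t,(x+w/2+d[0],y+h/2+d[1]),62);print(n,d,v,"along",(p1-p0)[:2]@[.2755,.9613],"across",(p1-p0)[:2]@[.9613,-.2755])
# rim in both views
for n,S,c in(("top",t,(270,140,30,28)),("scene",s,(225,138,36,30))):
    x,y,w,h=c;cv2.imwrite(f'pics/r_{n}.png',cv2.resize(S['frame'][y:y+h,x:x+w],None,fx=12,fy=12,interpolation=2))
A=cv2.imread('pics/r_top.png');B=cv2.imread('pics/r_scene.png');H=max(A.shape[0],B.shape[0])
pad=lambda i:cv2.copyMakeBorder(i,0,H-i.shape[0],0,0,0)
cv2.imwrite('pics/r.png',np.hstack([pad(A),pad(B)]));print(A.shape,B.shape)
E
```

```text
pad [-6.62 -1.88] 0.7044366598129272 along 17.279180558018712 across 0.13424090280277304
block [-8.5  -2.62] 0.8369279503822327 along 22.313666761892616 across 0.7139841426616823
bottle [-2.   -0.88] 0.7509899139404297 along 5.408720832603451 across 0.8017048983599679
(336, 360, 3) (360, 432, 3)
```

View pics/r.png

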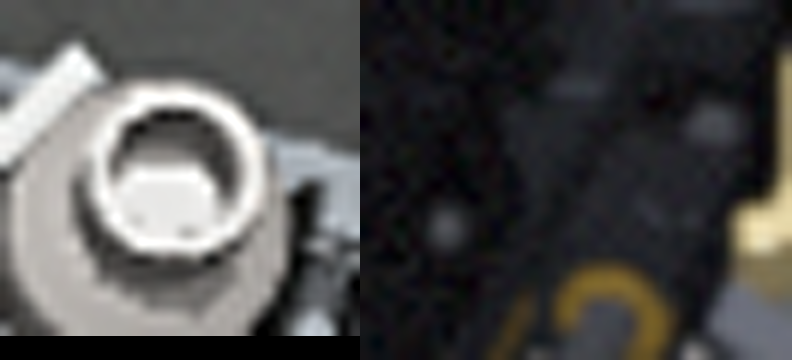

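The springs are in by about 5 mm, which is roughly 16 N. In the crop the rim is centred at (177,169), full-frame top (284.3,153.6). The gripper blocks the scene view here. Next I descend on the stopper.

```bash
python3 -m handwheel '[{"dx":0,"dy":-1,"dz":50,"roll":0},{"dx":0,"dy":-1,"dz":100,"roll":0},{"dx":0,"dy":-1,"dz":150,"roll":0},{"dx":0,"dy":-1,"dz":185,"roll":0},{"dx":0,"dy":-1,"dz":200,"roll":0},{"dx":0,"dy":-1,"dz":207,"roll":0},{"dx":0,"dy":-1,"dz":207,"roll":0}]' 0.7
python3 - <<'E'
from h import *
t=snapshot('top');s=snapshot('scene')
to([432,285.5,37])
print(plane(t,(177.71,227.25),46),plane(s,(228.2,282.5),46))
print('mouth top@132',plane(t,(284.33,153.6),132))
k=10
A=cv2.resize(t['frame'][195:250,150:210],(480,440),interpolation=2)
B=cv2.resize(s['frame'][138:168,225:257],(320,300),interpolation=2)
cv2.imwrite('pics/s.png',np.hstack([A,cv2.copyMakeBorder(B,0,140,0,0,0)]))
E
```

```text
time_s: 17.0
tool_pos: [433.1, 285.2, 38.5]
orientation: [0.987, 0.159, 0.001, -0.0]
force: [-0.0, 0.0, 0.7]
grip_width: 60.9
gripper_force: 0.0
pos [433.4  285.63  39.14] d tool [-1.37 -0.32  2.13] yaw x 18.372666521515587 q [ 0.43  0.2   1.95 -0.    1.    1.68] F [-0.13 -0.4   0.14] t 17.1
[432.95 285.58  46.  ] [430.74 286.92  46.  ]
mouth top@132 [597.77  27.21 132.  ]
```

View pics/s.png

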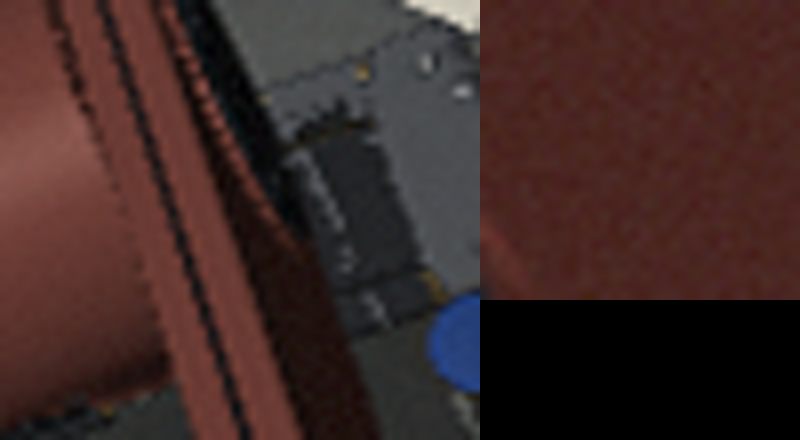

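The arm blocks both views at this point, so I will rely on gripping the round head twice, 90° apart, to centre it.

```bash
python3 -m handwheel '[{"dx":0,"dy":0,"dz":1,"roll":0},{"dx":0,"dy":0,"dz":1,"roll":0},{"dx":0,"dy":0,"dz":1,"roll":0},{"dx":0,"dy":0,"dz":1,"roll":0},{"dx":0,"dy":0,"dz":1,"roll":0}]' 0.2
python3 -m handwheel '[{"dx":0,"dy":0,"dz":0,"roll":0},{"dx":0,"dy":0,"dz":0,"roll":0},{"dx":0,"dy":0,"dz":0,"roll":0}]' 0.6
python3 -m handwheel '[{"dx":0,"dy":0,"dz":0,"roll":-0.18},{"dx":0,"dy":0,"dz":0,"roll":-0.36},{"dx":0,"dy":0,"dz":0,"roll":-0.54},{"dx":0,"dy":0,"dz":0,"roll":-0.72},{"dx":0,"dy":0,"dz":0,"roll":-0.9},{"dx":0,"dy":0,"dz":0,"roll":-1.08},{"dx":0,"dy":0,"dz":0,"roll":-1.26},{"dx":0,"dy":0,"dz":0,"roll":-1.44}]' 0.6
python3 -m handwheel '[{"dx":0,"dy":0,"dz":0,"roll":-0.13},{"dx":0,"dy":0,"dz":0,"roll":-0.13},{"dx":0,"dy":0,"dz":0,"roll":-0.13},{"dx":0,"dy":0,"dz":0,"roll":-0.13},{"dx":0,"dy":0,"dz":0,"roll":-0.13},{"dx":0,"dy":0,"dz":0,"roll":-0.13}]' 0.2
```

```text
time_s: 17.73
tool_pos: [432.2, 285.2, 36.7]
orientation: [0.987, 0.16, 0.0, 0.0]
force: [-0.6, 0.1, 0.2]
grip_width: 30.0
gripper_force: 30.0
time_s: 18.1
tool_pos: [432.1, 285.2, 36.6]
orientation: [0.987, 0.16, -0.0, 0.0]
force: [-0.3, -0.4, 0.4]
grip_width: 49.8
gripper_force: 0.0
time_s: 19.1
tool_pos: [432.1, 285.2, 36.6]
orientation: [0.635, 0.773, -0.0, -0.0]
force: [0.7, 0.5, -0.1]
grip_width: 52.3
gripper_force: 0.0
time_s: 19.85
tool_pos: [432.1, 285.2, 36.6]
orientation: [0.586, 0.811, -0.0, -0.0]
force: [0.1, 0.2, -1.2]
grip_width: 29.9
gripper_force: 29.9
```

The stopper is gripped and centred: the TCP (432.1,285.2) agrees with the triangulated (432.1,285.2). I now work out the mouth numerically from the saved views.

```bash
python3 -m handwheel '[{"dx":0,"dy":0,"dz":-30,"roll":0},{"dx":0,"dy":0,"dz":-80,"roll":0},{"dx":0,"dy":0,"dz":-130,"roll":0},{"dx":0,"dy":0,"dz":-180,"roll":0},{"dx":0,"dy":0,"dz":-190,"roll":0},{"dx":0,"dy":0,"dz":-190,"roll":0}]' 0.2
python3 - <<'E'
from h import *
t=snapshot('top');s=snapshot('scene')
A=cv2.imread('pics/r_top.png').max(2);E=cv2.imread('pics/e.png')[:,500:];B=cv2.resize(E,(1080,1080)).max(2);S0=cv2.resize(cv2.imread('pics/scene0.png')[130:220,210:300],(1080,1080),interpolation=2).max(2)
def fit(g,win,th):
    x,y,w,h=win;m=(g[y:y+h,x:x+w]>th).astype(np.uint8)
    cs,_=cv2.findContours(m,cv2.RETR_EXTERNAL,cv2.CHAIN_APPROX_NONE);c=max(cs,key=cv2.contourArea);(cx,cy),ax,an=cv2.fitEllipse(cv2.convexHull(c));return cx+x,cy+y,ax,an
for th in(215,225,235):
    cx,cy,ax,an=fit(A,(75,65,210,210),th);p=(270+(cx+.5)/12-.5,140+(cy+.5)/12-.5);print(th,p,np.array(ax)/12,an,plane(t,p,132))
# scene rim: shift from scene0 by template (rim patch)
X,Y=int((243-210-13)*12),int((153-130-9)*12);T=S0[Y:Y+20*12,X:X+26*12]
r=cv2.matchTemplate(B,T,cv2.TM_CCOEFF_NORMED);_,v,_,l=cv2.minMaxLoc(r);d=np.array([l[0]-X,l[1]-Y])/12;print('scene shift',d,v)
ps=np.array([243,153])+d;print('scene@132',plane(s,ps,132),'scene0@132',plane(s,(243,153),132),tri(s,ps,t,p))
to([598,27,230])
E
```

```text
time_s: 20.6
tool_pos: [432.3, 285.2, 226.8]
orientation: [0.585, 0.811, 0.0, 0.0]
force: [-0.7, -0.8, -0.8]
grip_width: 30.1
gripper_force: 29.9
215 (284.0860404968262, 153.6191832224528) [13.74 14.82] 110.93360900878906 [597.73  27.78 132.  ]
225 (284.09676361083984, 153.64446194966635) [13.67 14.46] 112.41574096679688 [597.67  27.75 132.  ]
235 (284.1398461659749, 153.65991719563803) [13.48 14.14] 111.6113510131836 [597.63  27.65 132.  ]
scene shift [-1.92  0.58] 0.9340841770172119
scene@132 [595.45  29.76 132.  ] scene0@132 [593.17  25.24 132.  ] (array([597.96,  27.15, 129.35]), [np.float64(0.32191953128440637), np.float64(0.3219195312842886)])
pos [431.13 284.69 224.59] d tool [-297.09   77.37   -5.56] yaw x 108.32690603897547 q [ 0.43 -0.03  1.81  0.    1.37  0.11] F [ 0.51  0.17 -0.51] t 20.7
```

```bash
python3 -m handwheel '[{"dx":-50,"dy":13,"dz":0,"roll":0},{"dx":-100,"dy":26,"dz":0,"roll":0},{"dx":-150,"dy":39,"dz":0,"roll":0},{"dx":-200,"dy":52,"dz":0,"roll":0},{"dx":-250,"dy":64,"dz":0,"roll":0},{"dx":-285,"dy":73,"dz":0,"roll":0},{"dx":-297,"dy":76.2,"dz":0,"roll":0},{"dx":-297,"dy":76.2,"dz":0,"roll":0}]' 0.2
python3 -m handwheel '[{"dx":0,"dy":0,"dz":15,"roll":0},{"dx":0,"dy":0,"dz":30,"roll":0},{"dx":0,"dy":0,"dz":45,"roll":0},{"dx":0,"dy":0,"dz":50,"roll":0},{"dx":0,"dy":0,"dz":50,"roll":0}]' 0.2
python3 - <<'E'
from h import *
P=[]
for i in range(6):
    t=snapshot('top');P.append(robot.read_state()['tool_pos'])
print(np.mean(P,0));to([597.8,27.2,170])
E
```

```text
time_s: 21.7
tool_pos: [597.1, 27.1, 224.8]
orientation: [0.586, 0.81, -0.001, -0.002]
force: [0.7, 0.2, -0.2]
grip_width: 30.2
gripper_force: 29.9
time_s: 22.32
tool_pos: [597.6, 27.4, 176.0]
orientation: [0.585, 0.811, -0.0, -0.0]
force: [-0.3, 0.9, -0.1]
grip_width: 29.9
gripper_force: 29.9
[598.31  27.18 177.25]
pos [598.31  27.14 177.31] d tool [ 0.22 -0.48  7.31] yaw x 108.33011677561069 q [-0.09  0.2   1.65  0.    1.29 -0.41] F [-0.08  0.92 -1.  ] t 22.625
```

```bash
python3 -m handwheel '[{"dx":0,"dy":0,"dz":5,"roll":0},{"dx":0,"dy":0,"dz":10,"roll":0},{"dx":0,"dy":0,"dz":14,"roll":0},{"dx":0,"dy":0,"dz":17,"roll":0},{"dx":0,"dy":0,"dz":17,"roll":0}]' 0.2
python3 -m handwheel '[{"dx":0,"dy":0,"dz":4,"roll":0},{"dx":0,"dy":0,"dz":8,"roll":0},{"dx":0,"dy":0,"dz":11,"roll":0},{"dx":0,"dy":0,"dz":11,"roll":0}]' 0.2
```

```text
time_s: 23.25
tool_pos: [597.7, 27.2, 159.2]
orientation: [0.585, 0.811, -0.0, -0.0]
force: [-0.2, 0.2, 0.0]
grip_width: 30.0
gripper_force: 29.9
time_s: 23.75
tool_pos: [597.6, 27.3, 148.2]
orientation: [0.585, 0.811, -0.0, -0.0]
force: [-1.3, 0.1, -0.0]
grip_width: 30.3
gripper_force: 29.9
```

```bash
python3 -m handwheel '[{"dx":0,"dy":0,"dz":2,"roll":0},{"dx":0,"dy":0,"dz":4,"roll":0},{"dx":0,"dy":0,"dz":4,"roll":0}]' 0.2
python3 -m handwheel '[{"dx":0,"dy":0,"dz":1,"roll":0},{"dx":0,"dy":0,"dz":2,"roll":0},{"dx":0,"dy":0,"dz":2,"roll":0}]' 0.2
```

```text
time_s: 24.12
tool_pos: [597.8, 27.2, 144.4]
orientation: [0.585, 0.811, -0.0, -0.0]
force: [-0.1, -0.2, -0.5]
grip_width: 29.9
gripper_force: 29.9
time_s: 24.5
tool_pos: [598.0, 27.2, 142.7]
orientation: [0.585, 0.811, 0.0, 0.0]
force: [-0.1, -0.6, 0.2]
grip_width: 30.3
gripper_force: 29.9
```

```bash
for i in 1 2; do python3 -m handwheel '[{"dx":0,"dy":0,"dz":0.7,"roll":0},{"dx":0,"dy":0,"dz":0.7,"roll":0},{"dx":0,"dy":0,"dz":0.7,"roll":0}]' 0.2; done
```

```text
time_s: 24.88
tool_pos: [598.1, 27.2, 142.4]
orientation: [0.585, 0.811, 0.0, 0.0]
force: [-1.7, 0.4, 4.6]
grip_width: 29.9
gripper_force: 30.0
time_s: 25.25
tool_pos: [598.2, 27.2, 142.3]
orientation: [0.585, 0.811, 0.0, 0.0]
force: [-3.4, 0.1, 7.7]
grip_width: 29.9
gripper_force: 30.0
```

The head has met the rim at the expected height (7.7 N upward, TCP 142.3). I release, retreat and check.

```bash
python3 -m handwheel '[{"dx":0,"dy":0,"dz":0,"roll":0},{"dx":0,"dy":0,"dz":0,"roll":0},{"dx":0,"dy":0,"dz":0,"roll":0},{"dx":0,"dy":0,"dz":0,"roll":0},{"dx":0,"dy":0,"dz":-20,"roll":0},{"dx":0,"dy":0,"dz":-60,"roll":0},{"dx":0,"dy":0,"dz":-110,"roll":0}]' 0.6
python3 -m handwheel '[{"dx":-50,"dy":-40,"dz":0,"roll":0},{"dx":-100,"dy":-80,"dz":0,"roll":0},{"dx":-150,"dy":-120,"dz":0,"roll":0},{"dx":-150,"dy":-160,"dz":0,"roll":0},{"dx":-150,"dy":-160,"dz":0,"roll":0}]' 0.6
python3 - <<'E'
from h import *
t=snapshot('top');s=snapshot('scene')
def hd(S,w):
    return blob(S,w,lambda m:(m.max(2)>120)&(m.max(2)<185)&(np.ptp(m,axis=2)<20))
for n,S,c in(('top',t,(268,138,34,32)),('scene',s,(222,125,40,40))):
    b=hd(S,c);print(n,b);g=S['frame'][c[1]:c[1]+c[3]:2,c[0]:c[0]+c[2]:2].max(2);print(g)
X=[598,27.2,178-26+26]
for z in(132,152):print(z,proj(t,[598,27.2,z]),proj(s,[598,27.2,z]))
E
```

```text
time_s: 26.12
tool_pos: [597.4, 27.3, 252.8]
orientation: [0.585, 0.811, -0.0, -0.0]
force: [1.1, -0.6, -0.4]
grip_width: 52.6
gripper_force: 0.0
time_s: 26.75
tool_pos: [491.7, -167.1, 252.8]
orientation: [0.587, 0.81, -0.0, 0.001]
force: [1.2, 0.2, -0.1]
grip_width: 52.2
gripper_force: 0.0
top (((286.0, 157.5), (23.0, 30.0), 90.0), array([284.34, 156.86]), 375)
[[ 83  80  81  78  79  77  77  76  77  80  82  79  82  79  80  78  80]
 [ 80  81  79  75  77  80  80  80  78  81  81  79  79  81  81  79  80]
 [ 79  78  80  74  68  81  78  78  79  81  82  83  79  82  78  79  77]
 [128  81  73 100 235  66  79  78  78  77  77  78  81  80  79  80  79]
 [137 173 182 242 237 163  94 130 159 158 131  79  79  80  83  75  78]
 [ 87 102 238 234 151 180 138 151 151 149 149 145  74  79  82  80  81]
 [145 241 232 175 180 174 166 155 153 153 149 150 101  76  74  81  78]
 [239 236 163 180 192 167 170 157 153 154 151 150 144 186 176 100  84]
 [242  68 189 184 148 182 151 158 156 154 154 151 139 178 166 175 182]
 [ 64 109 182 190  89 227  38 164 163 159 156 119 165  33  69 179 176]
 [ 42 130 182 190 101 14
[... 1551 characters left out ...]
2 126 123 121 128 135
  147 232]
 [182 182 183 184 185 185 131  75  86  92  88  77  78 148 102 100  99 105
  154 221]
 [184 180 182 185 183 185 160  80  83  82  81  75  82 120 101 100 106 143
  219 227]
 [183 181 182 185 184 184 189 166  97  86  80  96 155 152 206 198 221 222
  228 228]
 [176 182 185 182 183 184 148 164 212 182 142 180 148 165 231 229 230 229
  232 213]
 [176 169 173 180 185 186 148 129 134 135 134 129 116 155 214 215 216 182
  144 125]
 [181 182 177 170 174 183 143 126 133 132 132 127 120 111 132 130 122 121
  123 120]
 [178 181 180 183 179 165 160 132 133 132 129 128 119 118 142 113 120 124
  115  98]]
132 [284.33 153.5 ] [240.9  152.68]
152 [285.38 151.52] [240.67 145.86]
```

The stopper head appears at top (285.5,151.5) and scene (240.5,146). A seated head should appear at (285.4,151.5) and (240.7,145.9), so it is home and upright. I hand the job in.

```bash
python3 -c "
from cell import order
print(order.sign_off())"
```

```text
the job is handed in; nothing more can be done
None
```

The job is handed in (no verdict came back): the bottle is clamped at roughly 16 N after five working strokes, the last of them the one extra once it turned stiff; the small stopper is fully home and released, and I never went near the large one.

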